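Brush out a cylinder bore

TASK

Take the brush out of its pot and scrub the bore of the upright cylinder barrel with two double strokes on the wall next to the side port, then two on the opposite wall. For a double stroke go down until the brush rests on the piston hidden in the bore, then up until the top of the bristles is level with the rim, with the bristles pressed lightly against that wall (2 to 12 N, never as much as 25 N); feel for the piston and the walls. Finally stand the brush back in its pot, head down, and leave everything else where it stands.

Things in the scene. Friction and masses are not known exactly. Their poses are not given: they have to be found in the camera images.
- barrel: fixed upright open aluminium tube on a dark foot (84 mm wide, 11 mm thick): outside 64 mm, bore 54 mm, rim 130 mm above the bench. A side port (18 mm boss, brass end) sticks out to 55 mm from the axis, 85 mm up. Origin: centre of the underside; z up; x from the axis towards the port. A flat fixed piston closes the bore 25 to 50 mm above the bench; its height is not reported.
- barrel_mouth (a point): centre of the barrel's open mouth, 130 mm above its underside
- port_side (a point): point on the inner edge of the rim on the side of the port, 27 mm from the axis
- pot: open round steel brush pot on a 60 mm dark foot, fixed; outer diameter 46 mm, inner 38 mm, 70 mm tall, inner floor 6 mm above the bench. Origin at the centre of the underside, z up.
- brush: bore brush 186 mm long, 110 g, standing head down in the pot: black round bristle head 26 mm wide, 35 mm long; the bristles give 1 mm for 2 N; steel stem 6 mm thick; a pale wooden handle 20 x 20 mm square, 55 mm long (131 to 186 mm from the end of the head). Origin: the end of the head; z along the stem to the handle; x, y square to the handle's flats.
- brush_handle (a point): middle of the brush's handle, 158.5 mm from the end of the bristle head
- rotor_b: bystander: turned grey rotor, 54 mm wide and 54 mm tall, loose, origin under its middle
- stamp_b: bystander: small dark red wooden hand stamp, 25 mm wide, 60 mm tall, standing loose, origin under its middle
- feeler_b: bystander: small wooden block holding five upright metal pieces, 40 x 70 x 43 mm, loose
- hex_b: bystander: black hex key lying flat, 31 x 93 mm, 6 mm thick, loose
- tin_b: bystander: round open tin with screws, 63 mm wide, 28 mm tall, loose
- brush_tip (a point): centre of the flat free end of the bristle head; moves with the head when the bristles give
- driver_b: bystander: red-handled screwdriver lying flat, 190 mm long, loose

How it is judged (in metres and radians):
On the way, in this order (a step that is already met when the one before it is completed fails the run):
1. first down stroke on the port-side wall: the brush rests on the piston and presses on that wall (over 1 N each) (x of brush_tip in the frame of barrel above 0.006 m and horizontal distance between brush_tip and barrel below 0.022 m and contact force between brush and barrel above 1 N and contact force between brush and piston_c0 above 1 N), for 0.1 s.
2. first up stroke on the port-side wall, halfway up: still pressing on that wall (over 1 N) (x of brush_tip in the frame of barrel above 0.006 m and horizontal distance between brush_tip and barrel below 0.022 m and contact force between brush and barrel above 1 N and z of brush_tip in the frame of barrel between 0.058 and 0.08 m), for 0.04 s.
3. first up stroke on the port-side wall: the top of the bristles is within 10 mm of the rim or past it, the head still in the bore, pressing on that wall (over 1 N) (x of brush_tip in the frame of barrel above 0.006 m and horizontal distance between brush_tip and barrel below 0.022 m and contact force between brush and barrel above 1 N and z of brush_tip in the frame of barrel between 0.085 and 0.122 m), for 0.1 s.
4. second down stroke on the port-side wall: the brush rests on the piston and presses on that wall (over 1 N each) (all of step 1), for 0.1 s.
5. second up stroke on the port-side wall: the top of the bristles is within 10 mm of the rim or past it, the head still in the bore, pressing on that wall (over 1 N) (all of step 3), for 0.1 s.
6. first down stroke on the opposite wall: the brush rests on the piston and presses on that wall (over 1 N each) (x of brush_tip in the frame of barrel below -0.006 m and horizontal distance between brush_tip and barrel below 0.022 m and contact force between brush and barrel above 1 N and contact force between brush and piston_c0 above 1 N), for 0.1 s.
7. first up stroke on the opposite wall, halfway up: still pressing on that wall (over 1 N) (x of brush_tip in the frame of barrel below -0.006 m and horizontal distance between brush_tip and barrel below 0.022 m and contact force between brush and barrel above 1 N and z of brush_tip in the frame of barrel between 0.058 and 0.08 m), for 0.04 s.
8. first up stroke on the opposite wall: the top of the bristles is within 10 mm of the rim or past it, the head still in the bore, pressing on that wall (over 1 N) (x of brush_tip in the frame of barrel below -0.006 m and horizontal distance between brush_tip and barrel below 0.022 m and contact force between brush and barrel above 1 N and z of brush_tip in the frame of barrel between 0.085 and 0.122 m), for 0.1 s.
9. second down stroke on the opposite wall: the brush rests on the piston and presses on that wall (over 1 N each) (all of step 6), for 0.1 s.
10. second up stroke on the opposite wall: the top of the bristles is within 10 mm of the rim or past it, the head still in the bore, pressing on that wall (over 1 N) (all of step 8), for 0.1 s.
At the end, for the whole second after the job is handed in: The brush stands released and at rest in its pot, head down: the end of the head within 12 mm of the pot's axis and less than 6 mm above the pot's floor, tilt under 0.2 rad (horizontal distance between brush_tip and pot below 0.012 m and z of brush_tip in the frame of pot below 0.012 m and angle between brush's own z axis and vertical below 0.2 rad and linear speed of brush below 0.02 m/s); the robot touches nothing.
It fails at once if the brush is pressed on the barrel or the piston with more than 25 N (contact force between brush and barrel above 25 N or contact force between brush and piston_c0 above 25 N).
It fails at once if the robot itself bears on the barrel or the pot (contact force between any of the arm, the fingers and barrel above 15 N or contact force between the fingers and pot above 15 N).
It fails at once if a bystander is moved (distance of any of rotor_b, stamp_b, feeler_b, hex_b, tin_b, driver_b from where it was at the start of the episode above 0.02 m).
It also fails if it takes over 72 s, if anything falls off the work surface, if the arm or the gripper's body presses on something with over 40 N, if the wrist force passes 120 N, or if a joint passes its speed limit or range.

ROBOT

A 6-joint arm with a two-finger parallel gripper is mounted at the origin on a cart in front of the work surface, level with it; the furniture and walls round the work are solid. World frame = base frame: x ahead of the robot, y to its left, z up, the work surface at z = 0. Lengths are in mm, angles in rad, forces in N, time in s.
With the tool pointing down it reaches from about 275 to 1000 mm from the base axis. Payload 8.4 kg.
Tool frame: the origin (TCP) lies midway between the tips of the shut fingers; the grasp point (between the pads) lies 19 mm behind it; z points along the fingers, y is the line along which they close (so a half turn about z gives the same grasp; the last joint's range is limited). The gripper opens to 85 mm and grips with 20 to 120 N. Pads are 22 mm wide; open, the fingers measure 114 mm over their backs; the gripper's body (76 mm by 85 mm) begins 54 mm behind the grasp point. The pads swing forward as they close: fully open they stand 13 mm farther back than shut.
Start: joints at [-1.317, 0.353, 1.633, -0, 1.155, -0.002], TCP at [158.136, -604.666, 231.281] pointing down, gripper open.
Joint ranges: [-2.63, 2.63], [-0.92, 2.1], [0.06, 2.66], [-1.3, 4.44], [0, 2.69], [-3.02, 3.02]. Speed limits (rad/s): [2.22, 2.22, 2.79, 3.14, 3.14, 3.14].

INTERFACE

Orientations are given as [roll, pitch, yaw] about the fixed x, y, z axes, in that order (R = Rz(yaw) Ry(pitch) Rx(roll)).
In Python, from rig import r, cams gives the robot as it stands. The module is installed in compiled form; this text tells all that it offers.
- The arm moves only by the tool send_rows, never from a script. Its argument "targets" is one flat list of numbers, 7 for each row, row after row: the shift along the tool's x, y, z in m, then the turn, a rotation vector about the tool's x, y, z in rad, then the opening, from -1 (shut) to 1 (fully open). In form: [tx, ty, tz, wx, wy, wz, fingers, tx, ty, tz, wx, wy, wz, fingers, ...]. A call has 1 to 12 rows; each row is the pose to reach, as a shift and turn from the pose commanded when the call began, along the tool's axes at that moment; what a row does not reach only later rows make up. A row lasts 1/12 s, in which the tool goes at most 41.7 mm and 7.16 degrees, less where a joint would pass 70% of its speed; a pose out of reach is approached as far as the arm can. A call with a gripper value outside its range is refused whole. The fingers move at their own pace and stop on an object; "grip_force" is the grip in N (left out, the last holds). Time passes only in rows, so rows that repeat a pose let the fingers close. It gives the time, the measured TCP pose, the force, the opening and the grip force at its end, in the units of the state.
- r.sense(): the state, without advancing time (a new reading comes with each control period).
- cams.grab_frame(name): name is "side" or "top" or "wrist"; returns a dict with "color" (384x512x3 uint8, blue, green, red), "fx", "fy", "cx", "cy" (pixels), "xyz" and "attitude" of the camera in the world. Camera axes: x right, y down, z forward; pixel columns grow to the right and rows downward; lengths in mm; the calibration is good to about 2 mm. The wrist camera is an equidistant fisheye: a pixel r from the principal point sees the ray r / f radians off the axis. A picture is of the moment at which its call begins. There is no depth.
- r.sign_off(): hands the job in; it is judged then, once.
The state is a dict: "clock": time; "qpos": joint angles; "qvel": joint speeds; "joint_efforts": joint torques, N m; "eef_pos": TCP position; "tcp_rot": TCP orientation; "contact_force": force on the tool from outside, world axes, zero at the start; "wrist_torque": the same for the moment, N m; "opening": opening from 0.0 (shut) to 1.0 (fully open); "grasp_force": force on a finger pad.
Only numpy, scipy, OpenCV 4.12 (cv2) and the standard library are available. Lean on these libraries where they do the work, as an engineer would, in place of code of your own. Each camera call takes 0.05 s, during which the arm holds its last target. There are 200 camera calls.

## Working session

There is one attempt and no reset: what is moved stays moved. The work goes in short steps, Python scripts to look and compute and a tool call to move; the robot and the scene stay as the last step left them, time stands still between calls to the robot, and variables do not carry over. Pictures are saved under pics/ and viewed, at most 10 in all, crops included, and the job is handed in when it is done.

Besides the shell and the picture viewer there is one more tool, called after ">>>" as name(argument=value, ...) on one line, values as JSON. send_rows: Moves the arm, as the interface text tells. Its arguments: {"type":"object","properties":{"targets":{"type":"array"},"grip_force":{"type":"number"}},"required":["targets"]}

```bash
mkdir -p pics
python3 - <<'E'
from rig import r,cams
import cv2
s=r.sense();print(s)
for n in("side","top"):
    f=cams.grab_frame(n);cv2.imwrite(f"pics/{n}0.png",f["color"]);print(n,{k:v for k,v in f.items() if k!="color"})
E
```

```text
{'clock': 0.0, 'qpos': array([-1.31742920e+00,  3.53651268e-01,  1.63416606e+00, -1.12761165e-06,
        1.15516355e+00, -2.40562572e-03]), 'qvel': array([-3.65835059e-05, -2.77108240e-04,  1.60321067e-03,  1.46811269e-03,
        1.20100851e-03, -1.32909392e-03]), 'joint_efforts': array([ 2.81466731e-03, -6.05245185e+01, -3.42061794e+01,  2.62409667e-04,
        9.48574743e-03,  2.33510065e-05]), 'eef_pos': array([ 157.9958851 , -604.2010108 ,  230.54605916]), 'tcp_rot': array([-3.14020443e+00, -2.30858260e-06,  2.55773203e-01]), 'contact_force': array([-0.64063088,  0.75399035, -0.01733332]), 'wrist_torque': array([-0.00192372,  0.04119677,  0.02441547]), 'grasp_force': 0.0, 'opening': 0.9986782956192727}
side {'fx': 402.93489064614346, 'fy': 402.93489064614346, 'cx': 260.83024466912605, 'cy': 191.48040622856826, 'xyz': array([ 73.04481038, 629.54317006, 785.01406108]), 'attitude': array([-2.26039364, -0.0059997 , -2.54847068])}
top {'fx': 360.6775009243094, 'fy': 360.6775009243094, 'cx': 256.4679365803423, 'cy': 195.59835240407838, 'xyz': array([418.03333404, -51.76577493, 979.2336971 ]), 'attitude': array([-3.01372926, -0.02795832, -1.56413562])}
```

View pics/side0.png

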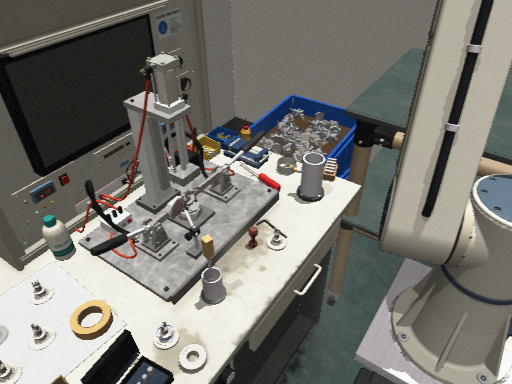

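View pics/top0.png

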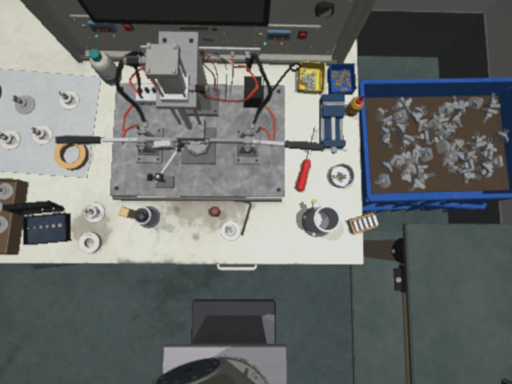

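Run:
```python
import cv2,numpy as np
s=cv2.imread("pics/side0.png");t=cv2.imread("pics/top0.png")
c=lambda im,x,y:cv2.resize(im[y:y+60,x:x+80],(400,300),interpolation=cv2.INTER_CUBIC)
cv2.imwrite("pics/crop.png",np.vstack([np.hstack([c(t,100,190),c(t,285,185)]),np.hstack([cv2.resize(s[225:315,170:290],(400,300),interpolation=cv2.INTER_CUBIC),c(s,275,145)])]))
```

```text
(no output)
```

View pics/crop.png

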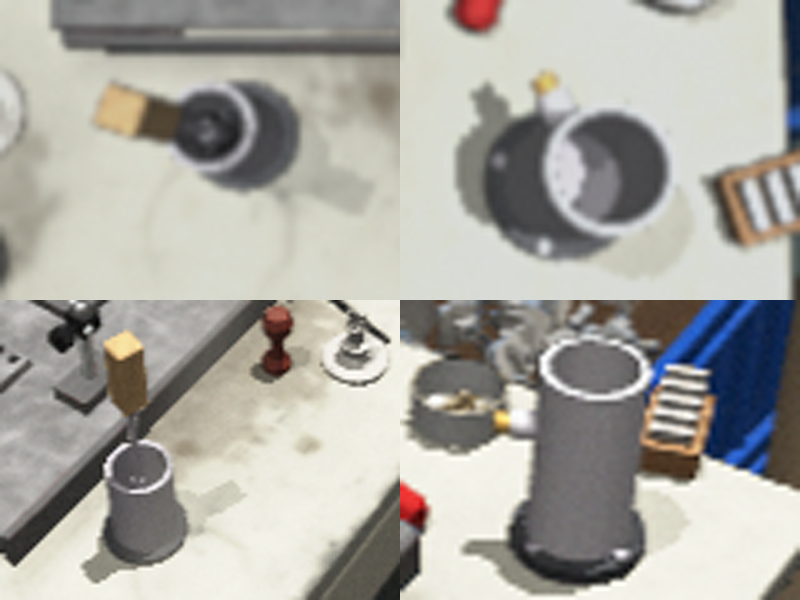

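```bash
cat > h.py <<'E'
import numpy as np
from scipy.spatial.transform import Rotation as R
from scipy.optimize import least_squares
C={"side":(402.935,260.83,191.48,[73.045,629.543,785.014],[-2.26039364,-0.0059997,-2.54847068]),
"top":(360.6775,256.468,195.598,[418.033,-51.766,979.234],[-3.01372926,-0.02795832,-1.56413562])}
def ray(n,u,v):
    f,cx,cy,p,a=C[n];return np.array(p),R.from_euler("xyz",a).apply([(u-cx)/f,(v-cy)/f,1])
def atz(n,u,v,z):
    p,d=ray(n,u,v);return p+d*(z-p[2])/d[2]
def tri(a,b):
    A=[];B=[]
    for n,(u,v) in(("side",a),("top",b)):
        p,d=ray(n,u,v);d/=np.linalg.norm(d);M=np.eye(3)-np.outer(d,d);A.append(M);B.append(M@p)
    x,res,*_=np.linalg.lstsq(np.vstack(A),np.hstack(B),rcond=None);return x,res**.5
E
python3 - <<'E'
from h import *
np.set_printoptions(precision=1,suppress=True)
for nm,a,b,z in(("pot",(211.7,275.1),(142.6,214),70),("handletop",(207.5,237.6),(124,212),184),("barrel",(314,158.6),(326.6,219),130),("port",(295,169.2),(314,202),85)):
    print(nm,tri(a,b),atz("side",*a,z),atz("top",*b,z))
E
```

```text
pot (array([485.2, 209.6,  64.1]), array([1.6])) [480.8 212.6  70. ] [485.8 208.5  70. ]
handletop (array([480.3, 213.8, 191. ]), array([0.7])) [484.6 208.8 184. ] [481.3 216.4 184. ]
barrel (array([ 473.2, -242.1,  127. ]), array([0.3])) [ 471.2 -238.3  130. ] [ 473.2 -241.3  130. ]
port (array([ 519.2, -220.4,   83.5]), array([0.8])) [ 518.8 -218.3   85. ] [ 518.5 -220.4   85. ]
```

>>> send_rows(targets=[0.261,-0.354,-0.07,0,0,-1.2,1,0.261,-0.354,-0.07,0,0,-1.2,1,0.261,-0.354,-0.07,0,0,-1.2,1,0.261,-0.354,-0.07,0,0,-1.2,1,0.261,-0.354,-0.07,0,0,-1.2,1,0.261,-0.354,-0.07,0,0,-1.2,1,0.261,-0.354,-0.07,0,0,-1.2,1,0.261,-0.354,-0.07,0,0,-1.2,1,0.261,-0.354,-0.07,0,0,-1.2,1,0.261,-0.354,-0.07,0,0,-1.2,1,0.261,-0.354,-0.07,0,0,-1.2,1,0.261,-0.354,-0.07,0,0,-1.2,1])

```text
clock: 1.1
eef_pos: [322.4, -192.3, 302.1]
tcp_rot: [3.14, -0.001, 1.46]
contact_force: [0.3, -1.5, -0.1]
opening: 0.998
grasp_force: 0.0
```

```bash
cat >> h.py <<'E'
def mv(c,cy,t,ty):  # commanded pos, yaw (tool down, roll pi) -> row
    M=R.from_euler("xyz",[np.pi,0,cy]);d=M.inv().apply(np.array(t)-c)/1000
    print(np.round(d,4),"wz",round(-(ty-cy),3),"rows",np.linalg.norm(d)/.0417,abs(ty-cy)/.125)
E
python3 - <<'E'
from h import *
from rig import r
s=r.sense();print(s["eef_pos"],s["tcp_rot"],s["qpos"],s["qvel"])
p=s["eef_pos"]+[0,0,.7]
mv(p,s["tcp_rot"][2],[440,190,330],1.98)
E
```

```text
[ 322.3743511  -192.34787951  302.07506383] [ 3.13985243e+00 -1.18206372e-03  1.45983951e+00] [-5.43601549e-01 -1.32707251e-01  2.02641157e+00  1.90171763e-03
  1.24680461e+00 -4.33248141e-01] [-0.08539186  0.03107633 -0.00683782 -0.03989701 -0.0300523  -0.10618566]
[ 0.393   0.0746 -0.0272] wz -0.52 rows 9.615287009906647 4.161283952908844
```

>>> send_rows(targets=[0.393,0.075,-0.027,0,0,-0.52,1,0.393,0.075,-0.027,0,0,-0.52,1,0.393,0.075,-0.027,0,0,-0.52,1,0.393,0.075,-0.027,0,0,-0.52,1,0.393,0.075,-0.027,0,0,-0.52,1,0.393,0.075,-0.027,0,0,-0.52,1,0.393,0.075,-0.027,0,0,-0.52,1,0.393,0.075,-0.027,0,0,-0.52,1,0.393,0.075,-0.027,0,0,-0.52,1,0.393,0.075,-0.027,0,0,-0.52,1,0.393,0.075,-0.027,0,0,-0.52,1,0.393,0.075,-0.027,0,0,-0.52,1])

```text
clock: 2.1
eef_pos: [440.8, 186.2, 327.6]
tcp_rot: [-3.14, 0.0, 1.978]
contact_force: [-1.1, -0.5, 0.2]
opening: 1.003
grasp_force: 0.0
```

Run:
```python
from h import *
from rig import r,cams
import cv2
s=r.sense();print(s["eef_pos"],s["tcp_rot"],s["qpos"],s["contact_force"])
f=cams.grab_frame("wrist");cv2.imwrite("pics/w1.png",f["color"]);print({k:v for k,v in f.items() if k!="color"})
```

```text
[440.78947645 186.16156865 327.57568955] [-3.14011041e+00  3.41931406e-04  1.97793160e+00] [ 3.96733690e-01  3.44222497e-02  1.81346407e+00 -3.71344820e-04
  1.29518496e+00 -1.03000050e-02] [-1.0669065  -0.52081185  0.15526994]
{'fx': 297.3186396354542, 'fy': 297.3186396354542, 'cx': 258.90078411456693, 'cy': 193.31505039235867, 'xyz': array([415.38843067, 248.49189208, 468.48910626]), 'attitude': array([2.87199925e+00, 9.71479785e-04, 4.06949048e-01])}
```

View pics/w1.png

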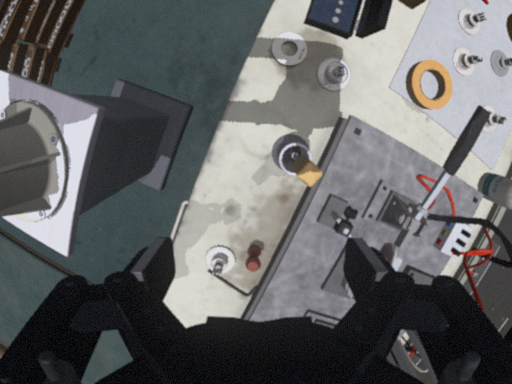

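Run:
```python
import cv2
s=cv2.imread("pics/w1.png")
cv2.imwrite("pics/w1c.png",cv2.resize(s[130:195,265:345],(800,650),interpolation=cv2.INTER_CUBIC)[:600])
```

```text
(no output)
```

View pics/w1c.png

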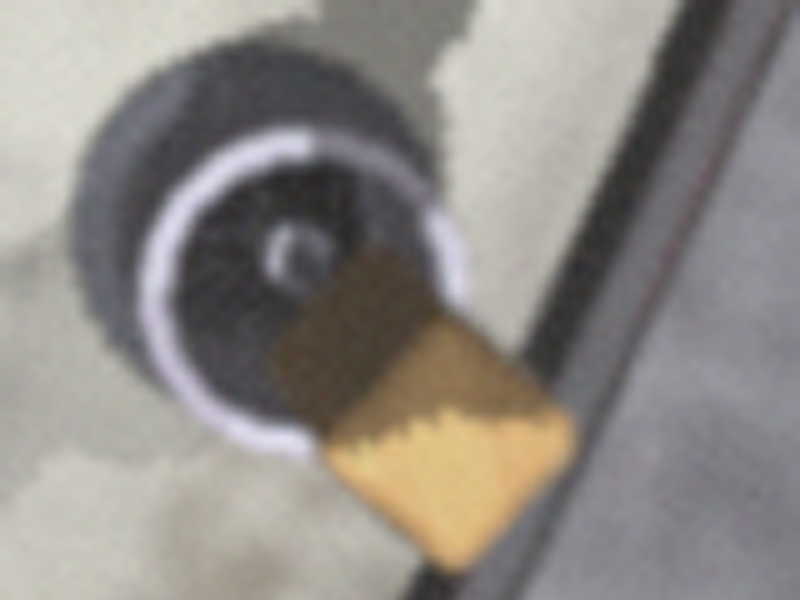

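```bash
cat >> h.py <<'E'
def wr(xyz,att,u,v,z,f=297.3186,cx=258.9008,cy=193.315):
    x,y=u-cx,v-cy;q=np.hypot(x,y);a=q/f
    d=R.from_euler("xyz",att).apply([np.sin(a)*x/q,np.sin(a)*y/q,np.cos(a)]);return np.array(xyz)+d*(z-xyz[2])/d[2]
E
python3 - <<'E'
from h import *
np.set_printoptions(precision=1,suppress=True)
P=[415.388,248.492,468.489];A=[2.87199925,9.71479785e-04,.406949]
c=np.array([wr(P,A,*q,192) for q in((297.5,175),(308.5,161.8),(322.8,173),(311,187))])
print(c,c.mean(0));e=np.roll(c,-1,0)-c;print(np.degrees(np.arctan2(e[:,1],e[:,0]))%90,np.linalg.norm(e,axis=1))
print("pot",wr(P,A,295.5,159.2,70),"stem at head top",wr(P,A,294.9,155.5,41))
E
```

```text
[[472.  209.5 192. ]
 [476.3 225.4 192. ]
 [493.8 221.2 192. ]
 [489.2 204.1 192. ]] [482.9 215.  192. ]
[74.9 76.7 75.  72.4] [16.5 18.  17.8 18. ]
pot [485.3 211.1  70. ] stem at head top [487.3 213.   41. ]
```

Run:
```python
from h import *
from rig import r
s=r.sense();print(s["eef_pos"],s["tcp_rot"])
mv(s["eef_pos"]+[0,0,.7],s["tcp_rot"][2],[483.5,213.6,220],1.309)
```

```text
[440.40624278 185.17684536 327.56263389] [-3.13984206e+00  4.75838696e-04  1.97671134e+00]
[0.0091 0.0508 0.1083] wz 0.668 rows 2.876273181299253 5.341690703355107
```

>>> send_rows(targets=[0.009,0.051,0.06,0,0,0.668,1,0.009,0.051,0.06,0,0,0.668,1,0.009,0.051,0.108,0,0,0.668,1,0.009,0.051,0.108,0,0,0.668,1,0.009,0.051,0.108,0,0,0.668,1,0.009,0.051,0.108,0,0,0.668,1,0.009,0.051,0.108,0,0,0.668,1,0.009,0.051,0.108,0,0,0.668,1,0.009,0.051,0.108,0,0,0.668,1,0.009,0.051,0.108,0,0,0.668,1])

```text
clock: 2.98
eef_pos: [484.1, 213.4, 220.6]
tcp_rot: [3.141, -0.0, 1.308]
contact_force: [-1.3, -0.4, 0.0]
opening: 0.998
grasp_force: 0.0
```

Run:
```python
from h import *
from rig import r
s=r.sense();print(s["eef_pos"],s["tcp_rot"],s["qpos"])
mv(s["eef_pos"]+[0,0,.7],s["tcp_rot"][2],[483.5,213.6,146],1.309)
```

```text
[484.09540667 213.4417704  220.58840503] [ 3.14120495e+00 -2.15575992e-04  1.30840342e+00] [ 4.12480414e-01  2.15215866e-01  1.84915533e+00 -8.39586711e-05
  1.07678405e+00  6.74913156e-01]
[-0.     -0.0006  0.0753] wz -0.001 rows 1.8055377840557227 0.004772636877934389
```

>>> send_rows(targets=[0,-0.0006,0.025,0,0,0,1,0,-0.0006,0.05,0,0,0,1,0,-0.0006,0.075,0,0,0,1,0,-0.0006,0.075,0,0,0,0.3,0,-0.0006,0.075,0,0,0,-0.3,0,-0.0006,0.075,0,0,0,-0.4,0,-0.0006,0.075,0,0,0,-0.6,0,-0.0006,0.075,0,0,0,-1,0,-0.0006,0.075,0,0,0,-1,0,-0.0006,0.075,0,0,0,-1,0,-0.0006,0.075,0,0,0,-1,0,-0.0006,0.075,0,0,0,-1], grip_force=100)

```text
clock: 3.98
eef_pos: [483.8, 214.4, 145.7]
tcp_rot: [3.141, -0.001, 1.308]
contact_force: [0.6, 1.0, 1.6]
opening: 0.218
grasp_force: 97.5
```

Run:
```python
from rig import r
s=r.sense();print(s["eef_pos"],s["tcp_rot"],s["contact_force"],s["wrist_torque"],s["opening"],s["grasp_force"])
```

```text
[483.82906545 214.36553594 145.74980341] [ 3.14073240e+00 -7.45381334e-04  1.30780355e+00] [0.62089902 1.02454334 1.59049604] [ 0.1341405  -0.10164085 -0.02681273] 0.21816364980290612 97.46361136436462
```

>>> send_rows(targets=[0,0,-0.02,0,0,0,-1,0,0,-0.05,0,0,0,-1,0,0,-0.085,0,0,0,-1,0,0,-0.12,0,0,0,-1,0,0,-0.155,0,0,0,-1,0,0,-0.19,0,0,0,-1,0,0,-0.2,0,0,0,-1,0,0,-0.2,0,0,0,-1,0,0,-0.2,0,0,0,-1])

```text
clock: 4.73
eef_pos: [483.1, 214.0, 344.4]
tcp_rot: [-3.141, 0.0, 1.308]
contact_force: [-0.4, -0.2, -2.3]
opening: 0.22
grasp_force: 97.9
```

Run:
```python
from h import *
from rig import r,cams
import cv2
s=r.sense();print(s["eef_pos"],s["tcp_rot"],s["contact_force"],s["wrist_torque"],s["opening"],s["grasp_force"])
a=[]
for n,(x,y) in(("wrist",(190,220)),("side",(130,190)),("top",(80,160))):
    f=cams.grab_frame(n);cv2.imwrite(f"pics/{n}2.png",f["color"]);a.append(cv2.resize(f["color"][y:y+100,x:x+130],(390,300),interpolation=cv2.INTER_CUBIC))
    if n=="wrist":print(f["xyz"],f["attitude"]);a.append(cv2.resize(f["color"],(390,300)))
cv2.imwrite("pics/c2.png",np.vstack([np.hstack(a[:2]),np.hstack(a[2:])]))
mv(s["eef_pos"]+[0,0,.7],s["tcp_rot"][2],[430,0,347],1.7)
```

```text
[483.06572747 213.98002983 344.42373299] [-3.14113835e+00  4.16497574e-04  1.30777346e+00] [-0.41518005 -0.19896238 -2.33056762] [-0.02152865 -0.01702629 -0.01091828] 0.2204506327933088 97.88185000419617
[501.52332777 279.39894833 485.36494885] [ 2.87252541e+00 -6.41122021e-04 -2.63214426e-01]
[-0.2204  0.0044 -0.0019] wz -0.392 rows 5.287046230483164 3.1378122825305343
```

View pics/c2.png

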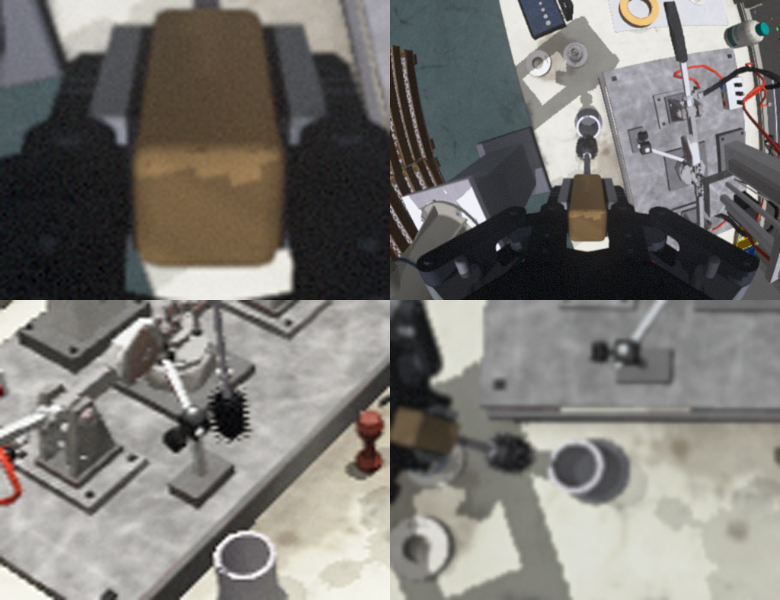

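Run:
```python
from h import *
np.set_printoptions(precision=1,suppress=True)
print(wr([501.523,279.399,485.365],[2.872525,-.000641,-.263214],258.6,189.4,222),tri((206.7,227.3),(119.3,210.2)))
```

```text
[483.5 212.9 222. ] (array([480.9, 213.4, 219.9]), array([2.]))
```

>>> send_rows(targets=[-0.22,0.004,-0.002,0,0,-0.39,-1,-0.22,0.004,-0.002,0,0,-0.39,-1,-0.22,0.004,-0.002,0,0,-0.39,-1,-0.22,0.004,-0.002,0,0,-0.39,-1,-0.22,0.004,-0.002,0,0,-0.39,-1,-0.22,0.004,-0.002,0,0,-0.39,-1,-0.22,0.004,-0.002,0,0,-0.39,-1])

```text
clock: 5.47
eef_pos: [428.3, -2.6, 345.8]
tcp_rot: [-3.139, 0.001, 1.695]
contact_force: [0.1, 0.3, -2.4]
opening: 0.22
grasp_force: 97.9
```

Run:
```python
from h import *
from rig import r
s=r.sense();print(s["eef_pos"],s["tcp_rot"])
mv(s["eef_pos"]+[0,0,.7],s["tcp_rot"][2],[472.5,-240.5,335],1.996)
```

```text
[428.27112464  -2.56173615 345.83013601] [-3.13860287e+00  1.06994395e-03  1.69463027e+00]
[-0.2416  0.0145  0.0115] wz -0.301 rows 5.810277641206505 2.4109578532545015
```

>>> send_rows(targets=[-0.242,0.0145,0.0115,0,0,-0.3,-1,-0.242,0.0145,0.0115,0,0,-0.3,-1,-0.242,0.0145,0.0115,0,0,-0.3,-1,-0.242,0.0145,0.0115,0,0,-0.3,-1,-0.242,0.0145,0.0115,0,0,-0.3,-1,-0.242,0.0145,0.0115,0,0,-0.3,-1,-0.242,0.0145,0.0115,0,0,-0.3,-1,-0.242,0.0145,0.0115,0,0,-0.3,-1,-0.242,0.0145,0.0115,0,0,-0.3,-1])

```text
clock: 6.22
eef_pos: [474.7, -236.8, 334.2]
tcp_rot: [-3.14, -0.003, 1.997]
contact_force: [0.7, 0.7, -1.8]
opening: 0.224
grasp_force: 97.8
```

Run:
```python
from h import *
from rig import r,cams
import cv2
s=r.sense();print(s["eef_pos"],s["tcp_rot"],s["contact_force"])
a=[]
for n,(x,y) in(("wrist",(210,140)),("side",(270,90)),("top",(280,170))):
    f=cams.grab_frame(n);cv2.imwrite(f"pics/{n}3.png",f["color"]);a.append(cv2.resize(f["color"][y:y+75,x:x+97],(390,300),interpolation=cv2.INTER_CUBIC))
    if n=="wrist":print(f["xyz"],f["attitude"]);a.append(cv2.resize(f["color"],(390,300)))
cv2.imwrite("pics/c3.png",np.vstack([np.hstack(a[:2]),np.hstack(a[2:])]))
```

```text
[ 474.66429067 -236.83354414  334.21955074] [-3.14012501e+00 -2.91067323e-03  1.99676582e+00] [ 0.65367275  0.70443748 -1.8384614 ]
[ 448.31059272 -175.44185326  475.37461852] [2.87521270e+00 9.65080578e-04 4.25764266e-01]
```

View pics/c3.png

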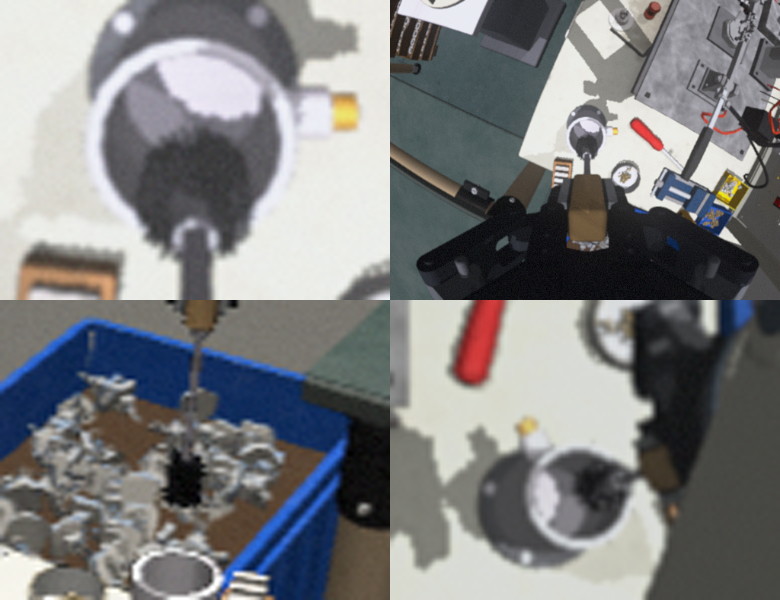

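Run:
```python
from h import *
from rig import r
np.set_printoptions(precision=1,suppress=True)
P=[448.311,-175.442,475.375];A=[2.875213,.000965,.425764]
b=wr(P,A,258,175.1,130);p=wr(P,A,299.3,168.1,85);print(b,p,np.arctan2(*(p-b)[1::-1]))
print("tip",wr(P,A,210+195/4.02,140+190/4.02,210))
s=r.sense();print(s["eef_pos"],s["tcp_rot"])
mv(s["eef_pos"]+[0,0,.7],s["tcp_rot"][2],[472.8,-240,334],1.996)
```

```text
[ 476.7 -241.5  130. ] [ 526.8 -218.3   85. ] 0.4330709621450726
tip [ 475.3 -236.4  210. ]
[ 475.  -236.   335.5] [-3.1 -0.   2. ]
[-0. -0.  0.] wz 0.003 rows 0.12244779655980825 0.02610582731126243
```

>>> send_rows(targets=[-0.0043,-0.0025,0,0,0,0,-1,-0.0043,-0.0025,0,0,0,0,-1,-0.0043,-0.0025,0.02,0,0,0,-1,-0.0043,-0.0025,0.045,0,0,0,-1,-0.0043,-0.0025,0.07,0,0,0,-1,-0.0043,-0.0025,0.095,0,0,0,-1,-0.0043,-0.0025,0.12,0,0,0,-1,-0.0043,-0.0025,0.135,0,0,0,-1,-0.0043,-0.0025,0.135,0,0,0,-1,-0.0043,-0.0025,0.135,0,0,0,-1])

```text
clock: 7.2
eef_pos: [474.4, -242.0, 200.7]
tcp_rot: [-3.141, -0.001, 1.998]
contact_force: [0.3, -0.4, -0.6]
opening: 0.227
grasp_force: 97.8
```

```bash
cat >> h.py <<'E'
def st():
    from rig import r
    np.set_printoptions(precision=2,suppress=True)
    s=r.sense();Y=s["tcp_rot"][2];y=np.array([np.sin(Y),-np.cos(Y)]);x=np.array([np.cos(Y),np.sin(Y)])
    F=s["contact_force"];p=s["eef_pos"]
    print("t",round(s["clock"],2),"p",p,"rot",s["tcp_rot"],"F",F,"T",s["wrist_torque"],"| bx",(p[:2]-[474.5,-241])@y,"tx",(p[:2]-[474.5,-241])@x,"Fy",F[:2]@y,"Fx",F[:2]@x,"tipz",p[2]-139.7,"op",s["opening"],s["grasp_force"])
E
python3 -c "from h import *;st()"
```

```text
t 7.2 p [ 474.44 -242.04  200.68] rot [-3.14 -0.    2.  ] F [ 0.28 -0.37 -0.59] T [ 0.01  0.02 -0.01] | bx -0.48571805767957515 tx -0.9225504938633458 Fy 0.10187695082619858 Fx -0.4536297008837274 tipz 60.981611977977764 op 0.2269714347584424 97.77876377105713
```

>>> send_rows(targets=[0,0.003,0,0,0,0,-1,0,0.006,0,0,0,0,-1,0,0.009,0,0,0,0,-1,0,0.011,0,0,0,0,-1,0,0.012,0,0,0,0,-1,0,0.012,0,0,0,0,-1,0,0.012,0,0,0,0,-1])

```text
clock: 7.78
eef_pos: [485.6, -237.4, 200.9]
tcp_rot: [3.142, 0.0, 1.998]
contact_force: [0.5, 0.6, -1.3]
opening: 0.221
grasp_force: 97.8
```

```bash
python3 -c "from h import *;st()"
```

```text
t 7.78 p [ 485.61 -237.45  200.9 ] rot [3.14 0.   2.  ] F [ 0.52  0.6  -1.3 ] T [ 0.02 -0.01 -0.03] | bx 11.583654529289916 tx -1.3724817638500486 Fy 0.7198378581431447 Fx 0.334691161698205 tipz 61.201243848284065 op 0.22098483570930652 97.77994751930237
```

>>> send_rows(targets=[0,0.001,0,0,0,0,-1,0,0.002,0,0,0,0,-1,0,0.003,0,0,0,0,-1,0,0.003,0,0,0,0,-1,0,0.003,0,0,0,0,-1])

```text
clock: 8.2
eef_pos: [488.2, -236.3, 200.7]
tcp_rot: [-3.141, -0.0, 1.998]
contact_force: [0.6, -0.4, -0.1]
opening: 0.221
grasp_force: 97.7
```

```bash
python3 -c "from h import *;st()"
```

```text
t 8.2 p [ 488.2  -236.26  200.69] rot [-3.14 -0.    2.  ] F [ 0.58 -0.4  -0.11] T [-0.08  0.11 -0.07] | bx 14.430615640717427 tx -1.3630798335440293 Fy 0.36273526940023315 Fx -0.6028380290884005 tipz 60.98537665268489 op 0.2213900112049359 97.70431995391846
```

>>> send_rows(targets=[0,0.001,0,0,0,0,-1,0,0.002,0,0,0,0,-1,0,0.002,0,0,0,0,-1,0,0.002,0,0,0,0,-1])

```text
clock: 8.53
eef_pos: [489.7, -235.5, 200.6]
tcp_rot: [-3.141, -0.0, 1.998]
contact_force: [-3.3, -1.4, -1.1]
opening: 0.218
grasp_force: 97.7
```

```bash
python3 -c "from h import *;st()"
```

```text
t 8.53 p [ 489.73 -235.48  200.64] rot [-3.14 -0.    2.  ] F [-3.27 -1.4  -1.08] T [-0.32  0.72 -0.06] | bx 16.14466087954963 tx -1.284735877762504 Fy -3.5542118803588885 Fx 0.07759572604207876 tipz 60.9439046817115 op 0.21849469121491522 97.73297667503357
```

>>> send_rows(targets=[0,0.001,0,0,0,0,-1,0,0.001,0.002,0,0,0,-1,0,0.001,0.004,0,0,0,-1,0,0.001,0.006,0,0,0,-1,0,0.001,0.008,0,0,0,-1,0,0.001,0.0095,0,0,0,-1,0,0.001,0.0095,0,0,0,-1])

```text
clock: 9.12
eef_pos: [490.8, -235.0, 190.9]
tcp_rot: [-3.141, -0.0, 1.998]
contact_force: [-4.1, -3.3, 0.8]
opening: 0.221
grasp_force: 98.1
```

>>> send_rows(targets=[0,0,0.001,0,0,0,-1,0,0,0.002,0,0,0,-1,0,0,0.002,0,0,0,-1])

```text
clock: 9.37
eef_pos: [490.9, -235.0, 189.1]
tcp_rot: [-3.141, -0.0, 1.998]
contact_force: [-4.6, -1.9, 0.6]
opening: 0.22
grasp_force: 98.1
```

Good, lateral about 5 N. Continue feeling down in small steps.

>>> send_rows(targets=[0,0,0.001,0,0,0,-1,0,0,0.002,0,0,0,-1,0,0,0.002,0,0,0,-1])

```text
clock: 9.62
eef_pos: [490.9, -235.0, 187.1]
tcp_rot: [-3.141, -0.0, 1.998]
contact_force: [-3.8, -2.2, 1.7]
opening: 0.222
grasp_force: 98.1
```

>>> send_rows(targets=[0,0,0.001,0,0,0,-1,0,0,0.002,0,0,0,-1,0,0,0.002,0,0,0,-1])

```text
clock: 9.87
eef_pos: [491.0, -235.0, 185.1]
tcp_rot: [-3.141, -0.0, 1.998]
contact_force: [-4.0, -2.9, 2.1]
opening: 0.222
grasp_force: 98.1
```

>>> send_rows(targets=[0,0,0.001,0,0,0,-1,0,0,0.002,0,0,0,-1,0,0,0.002,0,0,0,-1])

```text
clock: 10.12
eef_pos: [490.9, -235.0, 183.1]
tcp_rot: [-3.141, -0.0, 1.998]
contact_force: [-4.2, -2.3, 0.3]
opening: 0.221
grasp_force: 98.1
```

```bash
python3 -c "from h import *;st()"
```

```text
t 10.12 p [ 490.92 -234.97  183.07] rot [-3.14 -0.    2.  ] F [-4.18 -2.29  0.32] T [-0.58  1.25  0.02] | bx 17.444832527946303 tx -1.3113672790879862 Fy -4.7552894833178465 Fx -0.354118748983161 tipz 43.368706133872024 op 0.2207371406082208 98.0534827709198
```

>>> send_rows(targets=[0,0,0.001,0,0,0,-1,0,0,0.002,0,0,0,-1,0,0,0.0025,0,0,0,-1])

```text
clock: 10.37
eef_pos: [490.9, -235.0, 180.6]
tcp_rot: [-3.141, -0.0, 1.998]
contact_force: [-4.7, -2.4, 0.6]
opening: 0.222
grasp_force: 98.1
```

>>> send_rows(targets=[0,0,0.001,0,0,0,-1,0,0,0.002,0,0,0,-1,0,0,0.002,0,0,0,-1])

```text
clock: 10.62
eef_pos: [490.9, -235.0, 178.5]
tcp_rot: [-3.141, -0.0, 1.998]
contact_force: [-4.0, -1.9, 0.6]
opening: 0.223
grasp_force: 98.1
```

>>> send_rows(targets=[0,0,0.001,0,0,0,-1,0,0,0.002,0,0,0,-1,0,0,0.002,0,0,0,-1])

```text
clock: 10.87
eef_pos: [490.9, -235.0, 176.6]
tcp_rot: [-3.141, -0.0, 1.998]
contact_force: [-4.0, -2.9, 1.1]
opening: 0.218
grasp_force: 98.1
```

>>> send_rows(targets=[0,0,0.001,0,0,0,-1,0,0,0.002,0,0,0,-1])

```text
clock: 11.03
eef_pos: [491.0, -235.0, 174.7]
tcp_rot: [3.142, 0.0, 1.998]
contact_force: [-4.0, -2.4, 1.0]
opening: 0.22
grasp_force: 98.1
```

>>> send_rows(targets=[0,0,0.001,0,0,0,-1,0,0,0.002,0,0,0,-1,0,0,0.002,0,0,0,-1])

```text
clock: 11.28
eef_pos: [490.9, -234.9, 172.5]
tcp_rot: [-3.141, -0.0, 1.998]
contact_force: [-4.9, -2.1, 0.6]
opening: 0.22
grasp_force: 98.1
```

>>> send_rows(targets=[0,0,0.001,0,0,0,-1,0,0,0.0015,0,0,0,-1,0,0,0.0015,0,0,0,-1])

```text
clock: 11.53
eef_pos: [491.0, -235.0, 171.2]
tcp_rot: [-3.142, -0.0, 1.998]
contact_force: [-4.1, -2.5, 1.2]
opening: 0.221
grasp_force: 98.1
```

>>> send_rows(targets=[0,0,0.001,0,0,0,-1,0,0,0.002,0,0,0,-1,0,0,0.002,0,0,0,-1])

```text
clock: 11.78
eef_pos: [491.2, -235.1, 169.4]
tcp_rot: [3.141, 0.0, 1.998]
contact_force: [-5.0, -1.7, 3.5]
opening: 0.222
grasp_force: 98.5
```

>>> send_rows(targets=[0,0,0.001,0,0,0,-1,0,0,0.0015,0,0,0,-1,0,0,0.0015,0,0,0,-1])

```text
clock: 12.03
eef_pos: [491.3, -235.2, 168.3]
tcp_rot: [3.141, 0.001, 1.998]
contact_force: [-3.7, -1.5, 6.8]
opening: 0.223
grasp_force: 98.8
```

>>> send_rows(targets=[0,0,0,0,0,0,-1,0,0,0,0,0,0,-1,0,0,-0.006,0,0,0,-1,0,0,-0.014,0,0,0,-1,0,0,-0.022,0,0,0,-1,0,0,-0.03,0,0,0,-1,0,0,-0.038,0,0,0,-1,0,0,-0.046,0,0,0,-1,0,0,-0.054,0,0,0,-1,0,0,-0.062,0,0,0,-1,0,0,-0.067,0,0,0,-1,0,0,-0.067,0,0,0,-1])

```text
clock: 13.03
eef_pos: [491.4, -235.3, 236.2]
tcp_rot: [3.141, 0.001, 1.998]
contact_force: [-5.0, -2.7, -3.7]
opening: 0.223
grasp_force: 97.7
```

>>> send_rows(targets=[0,0,0,0,0,0,-1,0,0,0,0,0,0,-1,0,0,0,0,0,0,-1])

```text
clock: 13.28
eef_pos: [491.2, -235.2, 235.4]
tcp_rot: [3.141, 0.001, 1.998]
contact_force: [-4.4, -2.8, -1.2]
opening: 0.22
grasp_force: 97.8
```

```bash
python3 -c "from h import *;st()"
```

```text
t 13.28 p [ 491.18 -235.17  235.38] rot [3.14 0.   2.  ] F [-4.45 -2.78 -1.17] T [-0.66  1.28  0.01] | bx 17.592314413011998 tx -1.600556021908436 Fy -5.201435151359283 Fx -0.6882669492165125 tipz 95.67993972336421 op 0.22025883973394367 97.8248405456543
```

>>> send_rows(targets=[0,0,0.008,0,0,0,-1,0,0,0.016,0,0,0,-1,0,0,0.024,0,0,0,-1,0,0,0.032,0,0,0,-1,0,0,0.04,0,0,0,-1,0,0,0.048,0,0,0,-1,0,0,0.055,0,0,0,-1,0,0,0.06,0,0,0,-1,0,0,0.063,0,0,0,-1,0,0,0.0655,0,0,0,-1,0,0,0.067,0,0,0,-1,0,0,0.067,0,0,0,-1])

```text
clock: 14.28
eef_pos: [491.6, -235.4, 168.7]
tcp_rot: [3.141, 0.001, 1.998]
contact_force: [-5.1, -1.3, 6.9]
opening: 0.221
grasp_force: 98.7
```

>>> send_rows(targets=[0,0,0,0,0,0,-1,0,0,0,0,0,0,-1])

```text
clock: 14.45
eef_pos: [491.7, -235.4, 169.1]
tcp_rot: [3.141, 0.001, 1.998]
contact_force: [-5.6, -3.0, 4.5]
opening: 0.219
grasp_force: 98.8
```

>>> send_rows(targets=[0,0,0.0008,0,0,0,-1,0,0,0.0008,0,0,0,-1,0,0,0.0008,0,0,0,-1])

```text
clock: 14.7
eef_pos: [491.8, -235.4, 168.4]
tcp_rot: [3.14, 0.001, 1.998]
contact_force: [-5.9, -2.3, 7.0]
opening: 0.219
grasp_force: 99.0
```

>>> send_rows(targets=[0,0,-0.007,0,0,0,-1,0,0,-0.015,0,0,0,-1,0,0,-0.023,0,0,0,-1,0,0,-0.031,0,0,0,-1,0,0,-0.039,0,0,0,-1,0,0,-0.047,0,0,0,-1,0,0,-0.055,0,0,0,-1,0,0,-0.063,0,0,0,-1,0,0,-0.067,0,0,0,-1,0,0,-0.067,0,0,0,-1,0,0,-0.067,0,0,0,-1,0,0,-0.067,0,0,0,-1])

```text
clock: 15.7
eef_pos: [491.2, -235.2, 234.8]
tcp_rot: [3.141, 0.001, 1.998]
contact_force: [-4.3, -2.3, -1.5]
opening: 0.22
grasp_force: 97.9
```

```bash
python3 -c "from h import *;st()"
```

```text
t 15.7 p [ 491.2  -235.16  234.76] rot [3.14 0.   2.  ] F [-4.28 -2.27 -1.48] T [-0.72  1.3   0.02] | bx 17.62157667288607 tx -1.6015740102563507 Fy -4.838872179872993 Fx -0.29484303405513934 tipz 95.05701881284284 op 0.2196690446229702 97.8735101222992
```

>>> send_rows(targets=[0,-0.006,0.01,0,0,0,-1,0,-0.014,0.02,0,0,0,-1,0,-0.022,0.03,0,0,0,-1,0,-0.027,0.03,0,0,0,-1,0,-0.031,0.03,0,0,0,-1,0,-0.033,0.03,0,0,0,-1,0,-0.033,0.03,0,0,0,-1,0,-0.033,0.03,0,0,0,-1,0,-0.033,0.03,0,0,0,-1])

```text
clock: 16.45
eef_pos: [461.5, -248.7, 204.4]
tcp_rot: [3.141, 0.001, 1.998]
contact_force: [0.7, 1.0, -2.3]
opening: 0.222
grasp_force: 98.3
```

```bash
python3 -c "from h import *;st()"
```

```text
t 16.45 p [ 461.51 -248.72  204.42] rot [3.14 0.   2.  ] F [ 0.65  1.04 -2.27] T [ 0.28 -0.38  0.03] | bx -15.01964642321975 tx -1.6505197166927 Fy 1.0261126959167095 Fx 0.6791411156985049 tipz 64.72339388416745 op 0.22167194607996651 98.3195149898529
```

>>> send_rows(targets=[0,-0.001,0,0,0,0,-1,0,-0.002,0,0,0,0,-1,0,-0.002,0,0,0,0,-1,0,-0.002,0,0,0,0,-1])

```text
clock: 16.78
eef_pos: [459.8, -249.5, 204.3]
tcp_rot: [3.14, 0.001, 1.998]
contact_force: [2.9, 2.7, -2.0]
opening: 0.221
grasp_force: 98.4
```

```bash
python3 -c "from h import *;st()"
```

```text
t 16.78 p [ 459.79 -249.49  204.26] rot [3.14 0.   2.  ] F [ 2.89  2.69 -1.98] T [ 0.71 -1.15 -0.02] | bx -16.901376627354786 tx -1.6368799317468605 Fy 3.7445474686564237 Fx 1.2576640845251603 tipz 64.5572252884698 op 0.22109194494861215 98.42938899993896
```

>>> send_rows(targets=[0,0,0.006,0,0,0,-1,0,0,0.013,0,0,0,-1,0,0,0.02,0,0,0,-1,0,0,0.026,0,0,0,-1,0,0,0.03,0,0,0,-1,0,0,0.033,0,0,0,-1,0,0,0.035,0,0,0,-1,0,0,0.0365,0,0,0,-1,0,0,0.0365,0,0,0,-1,0,0,0.0365,0,0,0,-1])

```text
clock: 17.62
eef_pos: [459.8, -249.7, 167.6]
tcp_rot: [3.141, 0.001, 1.998]
contact_force: [4.3, 2.6, 7.5]
opening: 0.221
grasp_force: 99.6
```

```bash
python3 -c "from h import *;st()"
```

```text
t 17.62 p [ 459.75 -249.69  167.64] rot [3.14 0.   2.  ] F [4.28 2.62 7.45] T [ 0.9  -1.08  0.03] | bx -17.0217035795617 tx -1.8037960261558608 Fy 4.981521551728985 Fx 0.6081583268159636 tipz 27.93606400054105 op 0.22074193387107488 99.60232615470886
```

Good: 5 N wall, ~7 N piston. Hold, then up, then down again.

>>> send_rows(targets=[0,0,0,0,0,0,-1,0,0,-0.007,0,0,0,-1,0,0,-0.015,0,0,0,-1,0,0,-0.023,0,0,0,-1,0,0,-0.031,0,0,0,-1,0,0,-0.039,0,0,0,-1,0,0,-0.047,0,0,0,-1,0,0,-0.055,0,0,0,-1,0,0,-0.063,0,0,0,-1,0,0,-0.067,0,0,0,-1,0,0,-0.067,0,0,0,-1,0,0,-0.067,0,0,0,-1])

```text
clock: 18.62
eef_pos: [459.0, -249.2, 234.0]
tcp_rot: [-3.142, -0.001, 1.998]
contact_force: [4.7, 2.8, -2.4]
opening: 0.22
grasp_force: 98.3
```

>>> send_rows(targets=[0,0,0,0,0,0,-1,0,0,0,0,0,0,-1])

```text
clock: 18.78
eef_pos: [459.1, -249.2, 233.8]
tcp_rot: [-3.142, -0.001, 1.998]
contact_force: [4.4, 2.2, -1.7]
opening: 0.223
grasp_force: 98.3
```

```bash
python3 -c "from h import *;st()"
```

```text
t 18.78 p [ 459.05 -249.2   233.83] rot [-3.14 -0.    2.  ] F [ 4.43  2.2  -1.73] T [ 0.69 -1.48 -0.01] | bx -17.456514256346075 tx -1.070458705368024 Fy 4.942762689704836 Fx 0.16816892950198636 tipz 94.12932937895513 op 0.2231380308434046 98.27972888946533
```

>>> send_rows(targets=[0,0,0.008,0,0,0,-1,0,0,0.016,0,0,0,-1,0,0,0.024,0,0,0,-1,0,0,0.032,0,0,0,-1,0,0,0.04,0,0,0,-1,0,0,0.048,0,0,0,-1,0,0,0.055,0,0,0,-1,0,0,0.06,0,0,0,-1,0,0,0.063,0,0,0,-1,0,0,0.0655,0,0,0,-1,0,0,0.067,0,0,0,-1,0,0,0.067,0,0,0,-1])

```text
clock: 19.78
eef_pos: [459.5, -249.5, 167.1]
tcp_rot: [3.141, 0.0, 1.998]
contact_force: [3.4, 3.5, 8.9]
opening: 0.223
grasp_force: 99.9
```

>>> send_rows(targets=[0,0,0,0,0,0,-1,0,0,0,0,0,0,-1,0,0,0,0,0,0,-1])

```text
clock: 20.03
eef_pos: [459.5, -249.6, 167.4]
tcp_rot: [3.141, 0.0, 1.998]
contact_force: [3.8, 3.5, 8.3]
opening: 0.221
grasp_force: 99.9
```

```bash
python3 -c "from h import *;st()"
```

```text
t 20.03 p [ 459.51 -249.6   167.42] rot [3.14 0.   2.  ] F [3.79 3.46 8.29] T [ 0.92 -1.16  0.08] | bx -17.203229314832328 tx -1.6204969138382532 Fy 4.881774630363047 Fx 1.5784044729909323 tipz 27.721890100824794 op 0.22105534828119025 99.91434574127197
```

Now up with a hold, then to the bore centre.

>>> send_rows(targets=[0,0,-0.008,0,0,0,-1,0,0,-0.016,0,0,0,-1,0,0,-0.024,0,0,0,-1,0,0,-0.032,0,0,0,-1,0,0,-0.04,0,0,0,-1,0,0,-0.048,0,0,0,-1,0,0,-0.056,0,0,0,-1,0,0,-0.064,0,0,0,-1,0,0,-0.068,0,0,0,-1,0,0,-0.068,0,0,0,-1,0,0,-0.068,0,0,0,-1,0,0,-0.068,0,0,0,-1])

```text
clock: 21.03
eef_pos: [458.8, -249.1, 234.2]
tcp_rot: [-3.141, -0.001, 1.998]
contact_force: [5.0, 2.4, -1.6]
opening: 0.221
grasp_force: 98.2
```

>>> send_rows(targets=[0,0,0,0,0,0,-1,0,0,0,0,0,0,-1])

```text
clock: 21.2
eef_pos: [458.9, -249.1, 234.1]
tcp_rot: [-3.141, -0.001, 1.998]
contact_force: [3.9, 1.9, -2.4]
opening: 0.223
grasp_force: 98.2
```

>>> send_rows(targets=[0,0.008,0,0,0,0,-1,0,0.0165,0,0,0,0,-1,0,0.0175,0,0,0,0,-1,0,0.0175,-0.03,0,0,0,-1,0,0.0175,-0.06,0,0,0,-1,0,0.0175,-0.09,0,0,0,-1,0,0.0175,-0.11,0,0,0,-1,0,0.0175,-0.11,0,0,0,-1,0,0.0175,-0.11,0,0,0,-1])

```text
clock: 21.95
eef_pos: [475.2, -242.4, 345.8]
tcp_rot: [-3.142, 0.001, 1.998]
contact_force: [-0.9, -1.1, -1.8]
opening: 0.222
grasp_force: 98.7
```

Run:
```python
from h import *
st()
from rig import r
s=r.sense();p=s["eef_pos"]+[0,0,.7]
mv(p,s["tcp_rot"][2],[425,0,347],1.7)
```

```text
t 21.95 p [ 475.19 -242.44  345.83] rot [-3.14  0.    2.  ] F [-0.91 -1.11 -1.84] T [ 0.04 -0.    0.02] | bx 0.03244128455980955 tx -1.5931904367400667 Fy -1.2896989360098297 Fx -0.636122271552953 tipz 206.13167704148913 op 0.22162152407519442 98.72790455818176
[ 0.24  0.05 -0.  ] wz 0.298 rows 5.937113764590086 2.3847031525035884
```

>>> send_rows(targets=[0.24,0.05,0,0,0,0.298,-1,0.24,0.05,0,0,0,0.298,-1,0.24,0.05,0,0,0,0.298,-1,0.24,0.05,0,0,0,0.298,-1,0.24,0.05,0,0,0,0.298,-1,0.24,0.05,0,0,0,0.298,-1,0.24,0.05,0,0,0,0.298,-1,0.24,0.05,0,0,0,0.298,-1])

```text
clock: 22.62
eef_pos: [419.8, -1.3, 343.9]
tcp_rot: [-3.139, -0.0, 1.704]
contact_force: [-0.5, -0.5, -1.0]
opening: 0.22
grasp_force: 98.7
```

Run:
```python
from h import *
from rig import r
s=r.sense();p=s["eef_pos"]+[0,0,.7];print(p,s["tcp_rot"])
mv(p,s["tcp_rot"][2],[484,212.5,340],1.309)
```

```text
[419.83216289  -1.3047636  344.56412325] [-3.13866721e+00 -1.27824025e-05  1.70437044e+00]
[0.2034 0.0921 0.0046] wz 0.395 rows 5.354267884177307 3.1629635269839316
```

>>> send_rows(targets=[0.2034,0.0921,0.0046,0,0,0.395,-1,0.2034,0.0921,0.0046,0,0,0.395,-1,0.2034,0.0921,0.0046,0,0,0.395,-1,0.2034,0.0921,0.0046,0,0,0.395,-1,0.2034,0.0921,0.0046,0,0,0.395,-1,0.2034,0.0921,0.0046,0,0,0.395,-1,0.2034,0.0921,0.0046,0,0,0.395,-1,0.2034,0.0921,0.0046,0,0,0.395,-1,0.2034,0.0921,0.0046,0,0,0.395,-1,0.2034,0.0921,0.0046,0,0,0.395,-1])

```text
clock: 23.45
eef_pos: [486.2, 208.8, 340.1]
tcp_rot: [-3.141, 0.001, 1.303]
contact_force: [-0.5, -0.6, -1.2]
opening: 0.219
grasp_force: 98.6
```

Run:
```python
from h import *
from rig import r,cams
import cv2
st();a=[]
for n,(x,y) in(("wrist",(210,110)),("side",(170,210)),("top",(90,170))):
    f=cams.grab_frame(n);cv2.imwrite(f"pics/{n}4.png",f["color"]);a.append(cv2.resize(f["color"][y:y+75,x:x+97],(390,300),interpolation=cv2.INTER_CUBIC))
    if n=="wrist":print(f["xyz"],f["attitude"]);a.append(cv2.resize(f["color"],(390,300)))
cv2.imwrite("pics/c4.png",np.vstack([np.hstack(a[:2]),np.hstack(a[2:])]))
```

```text
t 23.45 p [486.24 208.83 340.14] rot [-3.14  0.    1.3 ] F [-0.46 -0.56 -1.25] T [ 0.01 -0.02 -0.02] | bx -107.5660696640646 tx 436.93641568475596 Fy -0.29753029539647896 Fx -0.6654333255924169 tipz 200.44086916380775 op 0.21944266368711327 98.62863063812256
[505.11 274.27 481.  ] [ 2.87 -0.   -0.27]
```

View pics/c4.png

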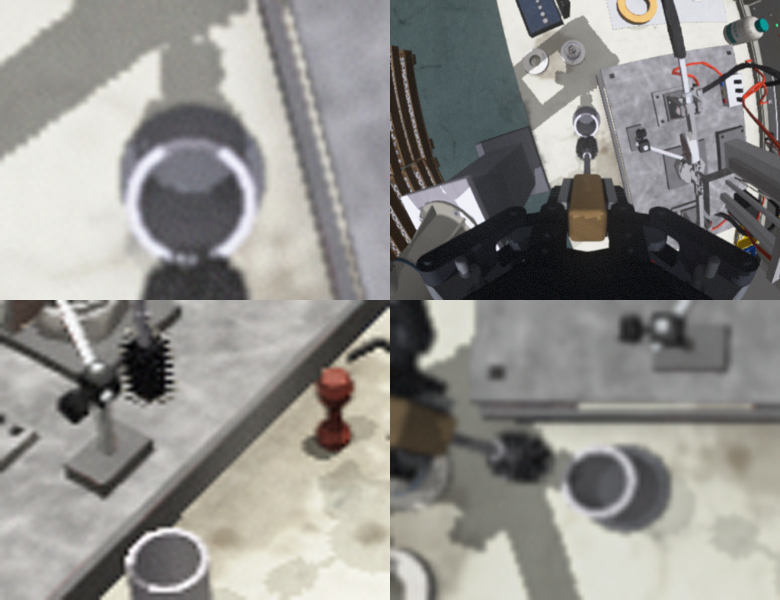

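Run:
```python
from h import *
from rig import r
np.set_printoptions(precision=1,suppress=True)
s=r.sense();Y=s["tcp_rot"][2]
P=[505.11,274.27,481];A=[2.8725,-.0005,Y-1.5711]
print("pot w",wr(P,A,258,160.2,70),"head w",wr(P,A,258.6,189.4,218),"pot top",atz("top",142.2,215.4,70),"head top",atz("top",122.1,209.3,218),"side",atz("side",170+168/4.02,210+260/4,70),atz("side",170+147/4.02,210+69/4,218))
p=s["eef_pos"]+[0,0,.7];print(p)
mv(p,Y,[484.9,211.2,340],1.309)
```

```text
pot w [486.8 211.5  70. ] head w [486.8 207.9 218. ] pot top [482.2 209.3  70. ] head top [484.2 209.2 218. ] side [480.8 212.3  70. ] [481.2 211.6 218. ]
[486.4 209.2 341.6]
[ 0. -0.  0.] wz -0.006 rows 0.07152062202696254 0.04667905645195347
```

>>> send_rows(targets=[0.0014,-0.0016,0,0,0,0,-1,0.0014,-0.0016,0.03,0,0,0,-1,0.0014,-0.0016,0.06,0,0,0,-1,0.0014,-0.0016,0.085,0,0,0,-1,0.0014,-0.0016,0.1,0,0,0,-1,0.0014,-0.0016,0.11,0,0,0,-1,0.0014,-0.0016,0.12,0,0,0,-1,0.0014,-0.0016,0.13,0,0,0,-1,0.0014,-0.0016,0.14,0,0,0,-1,0.0014,-0.0016,0.15,0,0,0,-1,0.0014,-0.0016,0.15,0,0,0,-1])

```text
clock: 24.52
eef_pos: [484.4, 211.9, 189.2]
tcp_rot: [-3.14, 0.001, 1.305]
contact_force: [-0.6, -0.7, -1.2]
opening: 0.219
grasp_force: 98.9
```

```bash
python3 -c "from h import *;st()"
```

```text
t 24.52 p [484.37 211.87 189.16] rot [-3.14  0.    1.3 ] F [-0.64 -0.74 -1.21] T [ 0.01  0.02 -0.02] | bx -109.51610354255456 tx 439.5373163708649 Fy -0.4179467705131518 Fx -0.8858501838772213 tipz 49.45795825563127 op 0.21875524164875387 98.88796806335449
```

>>> send_rows(targets=[0,0,0.01,0,0,0,-1,0,0,0.02,0,0,0,-1,0,0,0.03,0,0,0,-1,0,0,0.037,0,0,0,-1,0,0,0.04,0,0,0,-1,0,0,0.042,0,0,0,-1,0,0,0.0425,0,0,0,-1,0,0,0.0425,0,0,0,-1])

```text
clock: 25.18
eef_pos: [485.3, 212.3, 148.5]
tcp_rot: [3.141, -0.0, 1.305]
contact_force: [-0.0, 0.9, -0.5]
opening: 0.221
grasp_force: 98.9
```

```bash
python3 -c "from h import *;st()"
```

```text
t 25.18 p [485.35 212.31 148.5 ] rot [ 3.14 -0.    1.3 ] F [-0.02  0.93 -0.53] T [-0.07  0.02 -0.1 ] | bx -108.68153542319362 tx 440.2201222464645 Fy -0.2628015257194129 Fx 0.8968058656512702 tipz 8.79506538502568 op 0.22079927860304094 98.88583660125732
```

>>> send_rows(targets=[0,0,0.001,0,0,0,-1,0,0,0.002,0,0,0,-1,0,0,0.003,0,0,0,-1,0,0,0.003,0,0,0,-1,0,0,0.003,0,0,0,-1])

```text
clock: 25.6
eef_pos: [485.6, 212.4, 145.8]
tcp_rot: [3.141, -0.001, 1.305]
contact_force: [0.4, -0.4, 2.4]
opening: 0.22
grasp_force: 99.0
```

```bash
python3 -c "from h import *;st()"
```

```text
t 25.6 p [485.56 212.37 145.78] rot [ 3.14 -0.    1.3 ] F [ 0.42 -0.35  2.39] T [ 0.02 -0.06 -0.  ] | bx -108.52229662762319 tx 440.3295932323999 Fy 0.4943089895856032 Fx -0.23210524285874895 tipz 6.079045744968539 op 0.22045834295298372 99.00190830230713
```

>>> send_rows(targets=[0,0,0,0,0,0,-0.5,0,0,0,0,0,0,-0.4,0,0,0,0,0,0,-0.2,0,0,0,0,0,0,0,0,0,0,0,0,0,0.3,0,0,0,0,0,0,0.6,0,0,0,0,0,0,1,0,0,0,0,0,0,1,0,0,0,0,0,0,1,0,0,0,0,0,0,1], grip_force=20)

```text
clock: 26.43
eef_pos: [485.2, 212.2, 145.4]
tcp_rot: [3.142, -0.0, 1.305]
contact_force: [0.9, 0.4, 0.2]
opening: 1.0
grasp_force: 0.0
```

>>> send_rows(targets=[0,0,-0.02,0,0,0,1,0,0,-0.045,0,0,0,1,0,0,-0.075,0,0,0,1,0,0,-0.105,0,0,0,1,0,0,-0.135,0,0,0,1,0,0,-0.16,0,0,0,1,0,0,-0.17,0,0,0,1,0,0,-0.17,0,0,0,1,0,0,-0.17,0,0,0,1])

```text
clock: 27.18
eef_pos: [485.0, 212.1, 314.7]
tcp_rot: [-3.141, 0.0, 1.305]
contact_force: [0.4, -1.0, -0.4]
opening: 0.997
grasp_force: 0.0
```

Run:
```python
from h import *
from rig import r,cams
import cv2
st();a=[]
for n,(x,y) in(("wrist",(210,110)),("side",(170,210)),("top",(90,170))):
    f=cams.grab_frame(n);cv2.imwrite(f"pics/{n}5.png",f["color"]);a.append(cv2.resize(f["color"][y:y+75,x:x+97],(390,300),interpolation=cv2.INTER_CUBIC))
    if n=="top":a.append(cv2.resize(f["color"],(390,300)))
cv2.imwrite("pics/c5.png",np.vstack([np.hstack(a[:2]),np.hstack(a[2:])]))
```

```text
t 27.18 p [484.97 212.13 314.68] rot [-3.14  0.    1.3 ] F [ 0.38 -1.02 -0.37] T [-0.01 -0.01 -0.03] | bx -109.0205029232015 tx 439.9470650514148 Fy 0.6304475943157799 Fx -0.8812882801620544 tipz 174.9826837388821 op 0.9968652088035158 0.0
```

View pics/c5.png

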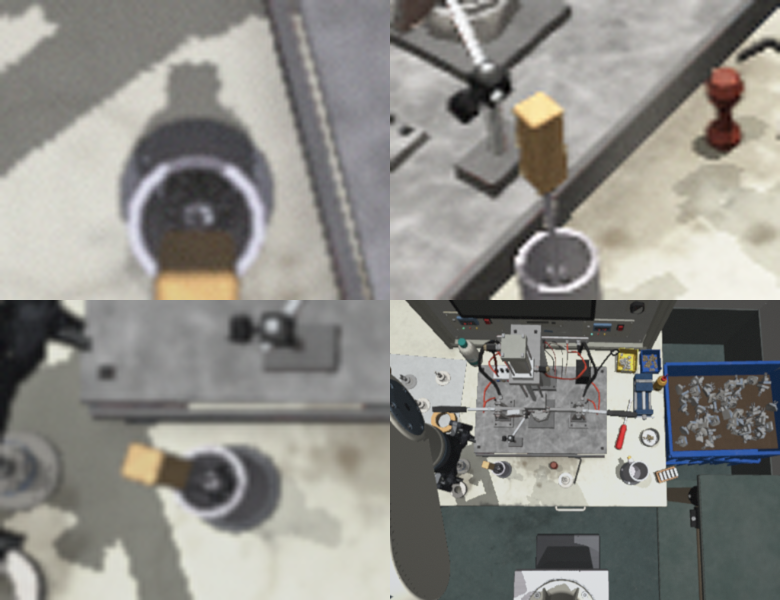

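The brush stands upright in its pot, the bystanders are in place and the gripper is clear.

```bash
python3 -c "from rig import r;print(r.sign_off())"
```

```text
the job is handed in; nothing more can be done
None
```

I handed the job in at about 27 s: two double strokes on the port-side wall and two on the opposite wall, with the readings showing about 4–6 N on the walls and up to about 9 N on the piston; the brush is upright and released in its pot, the bystanders look undisturbed in the last pictures, and the sign-off returned no score.

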